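# Load the wire spool and hold the cam lift at its top

### The arm

A 6-joint arm with a two-finger parallel gripper is mounted at the origin on the work surface. World frame = base frame: x ahead of the robot, y to its left, z up, the work surface at z = 0. Lengths are in m, angles in rad, forces in N, time in s.
With the tool pointing down it reaches from about 0.25 to 0.775 m from the base axis. Payload 8.9 kg.
Tool frame: the origin (TCP) lies midway between the tips of the shut fingers; the grasp point (between the pads) lies arm.tcp_to_grasp behind it (arm.tcp_to_grasp is the distance from the TCP to the grasp point, in m); x points along the fingers, y is the direction in which the jaws open and shut, and the axes are right-handed (so a half turn about x gives the same grasp; the last joint's range is limited). The gripper opens to 85 mm and grips with 20 to 120 N. Pads are 22 mm wide; open, the fingers measure 114 mm over their backs; the gripper's body (76 mm by 85 mm) begins 54 mm behind the grasp point. The pads swing forward as they close: fully open they stand 13 mm farther back than shut.
Start: joints at [1.092, 0.291, -0.153, 1.127, 0, 1.431], TCP at [0.175, 0.495, 0.231] pointing down, gripper open.
Joint ranges: [-2.52, 2.52], [-0.91, 1.74], [-1.3, 1.37], [-1.96, 2.02], [-1.52, 1.47], [-3.14, 3.14]. Speed limits (rad/s): [2.22, 2.22, 2.79, 3.14, 3.14, 3.14].

### API

Orientations are given as a rotation vector (axis times angle).
In Python, from station import arm, eyes, job_done gives the robot as it stands.
- The arm moves only by the shell command python3 -m creep 'ROWS'. ROWS is JSON, a list of rows, each a list of 7 numbers: the shift along the tool's x, y, z in cm, then the turn, a rotation vector about the tool's x, y, z in degrees, then the closure, from 0 (fully open) to 1 (shut). A call has 1 to 12 rows; each row is the pose to reach, as a shift and turn from the pose commanded when the call began, along the tool's axes at that moment; what a row does not reach only later rows make up. A row lasts 1/8 s, in which the tool goes at most 62.5 mm and 10.7 degrees, less where a joint would pass 70% of its speed; a pose out of reach is approached as far as the arm can. A call with a gripper value outside its range is refused whole. The fingers move at their own pace and stop on an object; the grip force is fixed at half the most. Time passes only in rows, so rows that repeat a pose let the fingers close. It gives the time, the measured TCP pose, the force and the opening at its end, in the units of the state.
- arm.read_state(): the state, without advancing time (a new reading comes with each control period).
- eyes.read_camera(name): name is "scene" or "top" or "wrist"; returns a dict with "image" (480x640x3 uint8, blue, green, red), "z_map" (480x640 float32, m along the optical axis (not along the pixel's ray), 0 where there is no reading), "vertical_fov" (degrees; the focal length in pixels is half the picture's height over the tangent of half this angle, whatever the lens; pixels are square), "cx", "cy" (the principal point, pixels), "k1" (the pictures are not rectified: a ray, as slopes to the right and down, at radius r is drawn at 1 + k1 r^2 times it, then the intrinsics apply), "R" (3x3) and "t" (3): a world point X has camera coordinates R X + t; the wrist camera has in their place "hand_eye" (4x4, takes a point from camera to tool coordinates, whose origin is the TCP and whose axes are the tool frame's). Camera axes: x right, y down, z forward; pixel columns grow to the right and rows downward; lengths in m; the calibration is good to about 2 mm. A picture is of the moment at which its call begins: read the wrist's pose just before it.
- job_done(): hands the job in, once; it reports no verdict.
The state is a dict: "time": time; "joints": joint angles; "joint_vel": joint speeds; "joint_efforts": joint torques, N m; "position": TCP position; "eef_rot": TCP orientation; "wrist_force": force on the tool from outside, world axes, zero at the start; "wrist_torque": the same for the moment, N m; "width": finger opening in m.
Only numpy, scipy, OpenCV 4.12 (cv2) and the standard library are available. Lean on these libraries where they do the work, as an engineer would, in place of code of your own. Each camera call takes 0.05 s, during which the arm holds its last target. There are 200 camera calls.

### The job

On the framer's bench, put the tall narrow spool of brass wire upright onto the upright spindle of the cam-lift stand, let it slide all the way down onto the platform and let go of it. Then take the stand's lever by its black bar grip and swing it up until the cam has lifted the platform and spool to their highest point (lever straight up) and keep holding the grip there: the lever springs back if released, so finish while still holding. Leave the wide low reel, the bottle, the brush pot and the brush alone.

Things in the scene. Friction and masses are not known exactly. Their poses are not given: they have to be found in the camera images.
- stand: Fixed dark steel stand for a spool, screwed to the bench; base plate 140 x 190 x 12 mm. Its origin lies on the bench surface, directly under the cam shaft; z up. In this frame the lever lies level along -x at rest, the shaft runs along y at a height of 60 mm, the spindle stands at x = 0, y = -75 mm. The stand is turned by up to 20 degrees about the vertical.
- spindle_tip (a point): Tip of the upright steel spindle, 13 mm in diameter with a tapered tip, fixed to the stand; the tip is 101 mm above the bench and 61 mm above the lowered platform
- platform: Aluminium round platform, 62 mm in diameter, around the spindle, on which the spool sits; origin at the centre of its top face, 40 mm above the bench when lowered; z up. A web on its +y side (stand frame), 52 to 58 mm from the spindle axis, rises 48 mm above the platform's top face and carries a flat tongue that rides on the cam. The cam lifts it by 14 mm times the sine of the lever angle, so it is highest with the lever straight up and sinks again beyond that.
- cam_lever (a joint): Angle of the cam lever about the shaft, rad: 0 = at rest, level, pointing to the stand's -x; grows as the lever swings up; 1.571 = straight up = highest lift; stop at 2.4. A spring turns it back to 0 whenever it is let go: moving it takes about 3 to 4 N at the grip.
- handle: The lever's grip: a black round bar, 18 mm in diameter and 66 mm long, lying along the shaft direction (stand's y) at the end of a flat steel lever arm (16 mm wide, 8 mm thick, on the grip's -y side); a sleeve that spins freely on its own axis. Its origin is the same point as grip, 1 mm from the middle of its length; the whole 66 mm is free to be pinched from above.
- grip (a point): The middle of the black round bar, on its axis, where to take hold; 110 mm from the shaft axis. At rest 60 mm above the bench, 170 mm with the lever straight up. It moves on a circle about shaft in the stand's x-z plane.
- shaft (a point): Point on the cam shaft's axis, level with grip along the shaft: the centre of the grip's circle, 60 mm above the bench. A point in the air, in line with the shaft.
- spool: Loose tall narrow wooden spool filled with brass wire: 56 mm in diameter, 50 mm tall, with a through bore 18 mm in diameter, 0.25 to 0.5 kg, standing upright on the bench; origin at the centre of its underside, z along the bore
- reel: Bystander: the wide low reel of brass wire, 76 mm in diameter, 26 mm tall, on the bench near the spool; the two may have changed places. Origin at the centre of its underside. Not to be moved.
- bottle: Bystander: green glass bottle, 66 mm in diameter, 190 mm tall; origin at the centre of its underside
- brush_pot: Bystander: white ceramic pot, 72 mm in diameter, 90 mm tall, with brushes in it up to 180 mm tall; origin at the centre of its underside
- burnisher: Bystander: a brush lying flat on the bench to the left (+y) of the stand, pointing roughly away from the robot
Mind the look-alikes: they are no part of the job. What is shaped like the spool but blue or red is not meant.

How it is judged:
By the outcome, as a careful person would: the job done as asked, in the order asked, and still so for the second after the job is handed in, while the arm keeps its last pose, push and grip.
It also fails if it takes over 61 s, if anything falls off the work surface, if the arm or the gripper's body presses on something with over 40 N, if the wrist force passes 120 N, or if a joint passes its speed limit or range.

## Working session

There is one attempt and no reset: what is moved stays moved. The work goes in short steps, Python scripts to look and compute and a shell command to move; the robot and the scene stay as the last step left them, time stands still between calls to the robot, and variables do not carry over. Pictures are saved under pics/ and viewed, about 8 in all and at most 12, crops included, and the job is handed in when it is done.

```bash
ls; mkdir -p pics
cat > h.py <<'E'
import numpy as np, cv2
from scipy.spatial.transform import Rotation as Ro
from station import arm, eyes
def K(c):
    f=240/np.tan(np.radians(c["vertical_fov"])/2)
    return np.array([[f,0,c["cx"]],[0,f,c["cy"]],[0,0,1.]]), np.array([c["k1"],0,0,0.])
def snap(name,save=None):
    s=arm.read_state(); c=eyes.read_camera(name)
    if "hand_eye" in c:
        T=np.eye(4);T[:3,:3]=Ro.from_rotvec(s["eef_rot"]).as_matrix();T[:3,3]=s["position"]
        M=T@np.array(c["hand_eye"]); c["R"]=M[:3,:3].T; c["t"]=-M[:3,:3].T@M[:3,3]
    if save: cv2.imwrite("pics/"+save+".png",c["image"])
    np.save("pics/"+name+".npy",c,allow_pickle=True)
    return c
def load(name): return np.load("pics/"+name+".npy",allow_pickle=True).item()
def ray(c,uv):
    k,d=K(c); p=cv2.undistortPoints(np.array([[uv]],float),k,d)[0,0]
    R=np.array(c["R"]);t=np.array(c["t"]); return -R.T@t, R.T@np.array([p[0],p[1],1.])
def atz(c,uv,z):
    o,r=ray(c,uv); return o+r*(z-o[2])/r[2]
def atd(c,uv):
    o,r=ray(c,uv); return o+r*c["z_map"][int(uv[1]),int(uv[0])]
def proj(c,X):
    k,d=K(c); return cv2.projectPoints(np.array(X,float).reshape(-1,1,3),cv2.Rodrigues(np.array(c["R"]))[0],np.array(c["t"],float),k,d)[0][:,0]
def cloud(c):
    v,u=np.mgrid[0:480,0:640]; k,d=K(c)
    p=cv2.undistortPoints(np.stack([u,v],-1).reshape(-1,1,2).astype(float),k,d)[:,0]
    z=c["z_map"].reshape(-1,1); P=np.hstack([p*z,z]); return ((P-np.array(c["t"]))@np.array(c["R"])).reshape(480,640,3)
E
python3 - <<'E'
from h import *
s=arm.read_state();print(s, arm.tcp_to_grasp)
a=snap("scene","scene1");b=snap("top","top1");w=snap("wrist")
for c in(a,b): print(c["k1"],c["vertical_fov"],c["R"],c["t"])
E
```

```text
pics
{'time': 0.0, 'joints': array([ 1.09169711e+00,  2.91307990e-01, -1.54111552e-01,  1.12670265e+00,
       -8.31891065e-06,  1.43147888e+00]), 'joint_vel': array([-2.79062150e-04,  5.40149481e-05,  1.88870695e-04, -1.11161935e-03,
       -3.18123195e-04, -3.23962069e-04]), 'joint_efforts': array([-1.51873384e-03, -5.37150478e+01,  3.31368113e+01,  1.63203914e-02,
       -3.75535892e-04, -7.75861508e-06]), 'position': array([0.17477814, 0.49459253, 0.23072343]), 'eef_rot': array([ 0.26564834,  1.55469731, -0.26764418]), 'wrist_force': array([ 0.05575191,  0.41623096, -0.40722694]), 'wrist_torque': array([-0.03191447,  0.00571426,  0.04643076]), 'width': 0.08570514368985645} 0.0187
-0.019946101589936673 55.74712298305965 [[-0.10554259  0.99421499 -0.01993266]
 [ 0.72196413  0.06282637 -0.68907231]
 [-0.68383372 -0.08711714 -0.72441842]] [ 0.1046443  -0.350615    1.54935518]
0.020939550953851548 48.75100749073553 [[ 0.01483367 -0.99960919  0.02369454]
 [-0.98426565 -0.01877063 -0.17569518]
 [ 0.17607128 -0.02071551 -0.98415942]] [-0.07372553  0.59964201  1.27613327]
```

View pics/scene1.png

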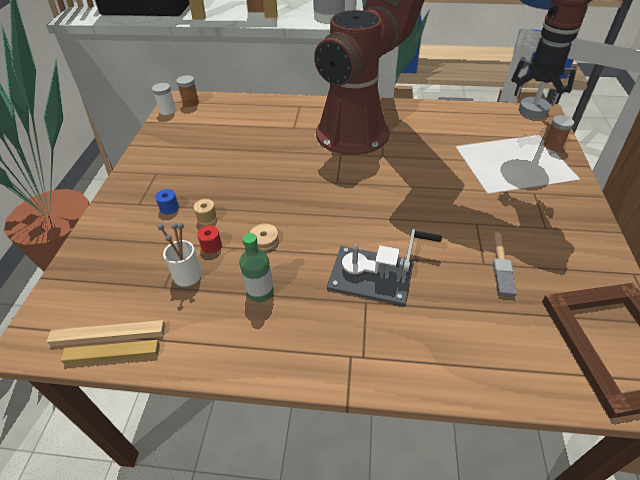

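View pics/top1.png

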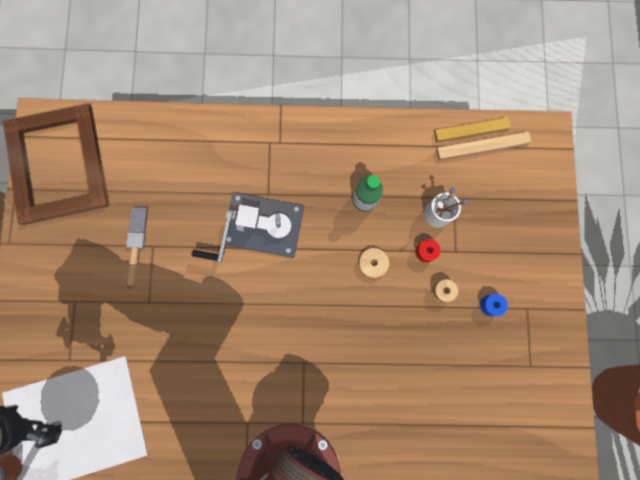

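Scene view: natural wood spools at (205,211), which is narrow and tall, and (264,236), which is wide and low. A red look-alike is at (209,240) and a blue one at (167,202). The stand is at (370,275) with its black grip at (426,237). In the top view, the narrow spool is at (447,290), the reel at (374,263), red at (428,250), blue at (495,305) and the grip at (206,255). I'll confirm with an enlarged crop and measure.

Run:
```python
from h import *
a=load("scene");b=load("top")
A=cv2.resize(a["image"][180:300,140:300],(800,600),interpolation=3)[:, :]
B=cv2.resize(b["image"][180:270,180:310],None,fx=6,fy=6,interpolation=3)
C1=cv2.resize(a["image"][185:260,150:290],(400,214),interpolation=3)
C2=cv2.resize(b["image"][230:320,350:520],(400,212),interpolation=3)
top=np.hstack([C1[:212],C2])
D=cv2.resize(a["image"][225:310,320:450],(535,350),interpolation=3)
bot=np.zeros((350,800,3),np.uint8);bot[:,:535]=D
cv2.imwrite("pics/c1.png",np.vstack([top,bot])); cv2.imwrite("pics/c2.png",B)
for n,c in(("scene",a),("top",b)):
    P=cloud(c)
    for nm,(x,y,z0,z1,r) in {}.items(): pass
    np.save("pics/P"+n+".npy",P)
P=cloud(b); Q=cloud(a)
for nm,uv,h in (("spool",(447,290),.05),("reel",(374,263),.026),("red",(428,250),.05),("blue",(495,305),.05)):
    p=atz(b,uv,h)
    for n,X in(("top",P),("scn",Q)):
        m=(np.hypot(X[...,0]-p[0],X[...,1]-p[1])<.05)&(X[...,2]>h-.008)&(X[...,2]<h+.008)
        pts=X[m]
        if len(pts)>5:
            c,r=cv2.minEnclosingCircle(pts[:,:2].astype(np.float32)); print(nm,n,p.round(3),len(pts),np.round(c,4),round(r,4),np.median(pts[:,2]).round(4))
print("grip top",atz(b,(193,253),.069),atz(b,(220,258),.069),"scene",atz(a,(416,235),.06),atz(a,(441,238),.06))
for nm,c,uv in(("s",a,(300,300)),("t",b,(300,300)),("g",b,(206,255)),("g",a,(428,237))): print(nm,atd(c,uv).round(4))
```

```text
spool top [ 0.45  -0.382  0.05 ] 367 [ 0.4502 -0.3798] 0.0284 0.0498
spool scn [ 0.45  -0.382  0.05 ] 245 [ 0.4515 -0.383 ] 0.0299 0.0504
reel top [ 0.517 -0.204  0.026] 649 [ 0.5178 -0.2038] 0.0383 0.026
reel scn [ 0.517 -0.204  0.026] 432 [ 0.5182 -0.2044] 0.0398 0.0266
red top [ 0.549 -0.337  0.05 ] 350 [ 0.5503 -0.3403] 0.0285 0.0494
red scn [ 0.549 -0.337  0.05 ] 290 [ 0.5518 -0.3403] 0.0299 0.0505
blue top [ 0.415 -0.5    0.05 ] 385 [ 0.4178 -0.5021] 0.0292 0.0499
blue scn [ 0.415 -0.5    0.05 ] 220 [ 0.4174 -0.5029] 0.0304 0.0495
grip top [0.52882219 0.24509789 0.069     ] [0.5176699  0.17890655 0.069     ] scene [0.5233976  0.18871808 0.06      ] [0.52839646 0.24984157 0.06      ]
s [ 0.7045 -0.0816  0.0017]
t [ 0.4217 -0.0177  0.0011]
g [0.525  0.2142 0.0644]
g [0.5325 0.2171 0.0649]
```

View pics/c1.png

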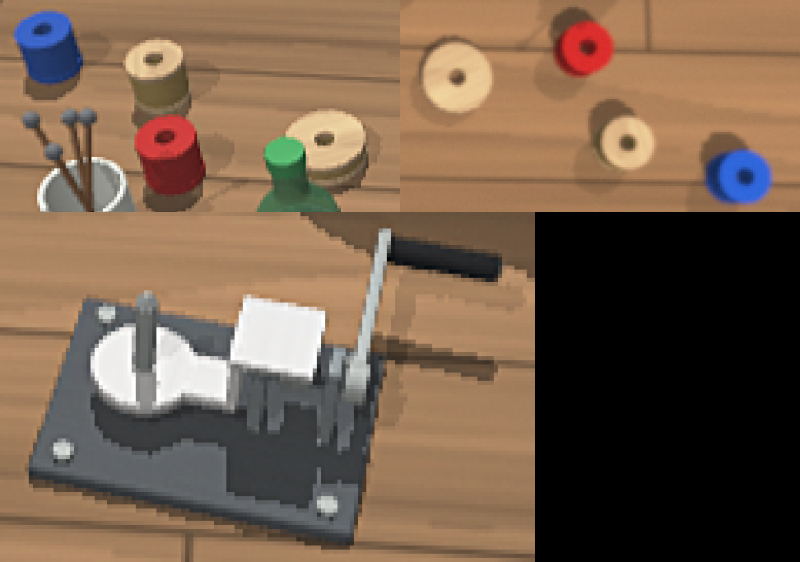

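View pics/c2.png

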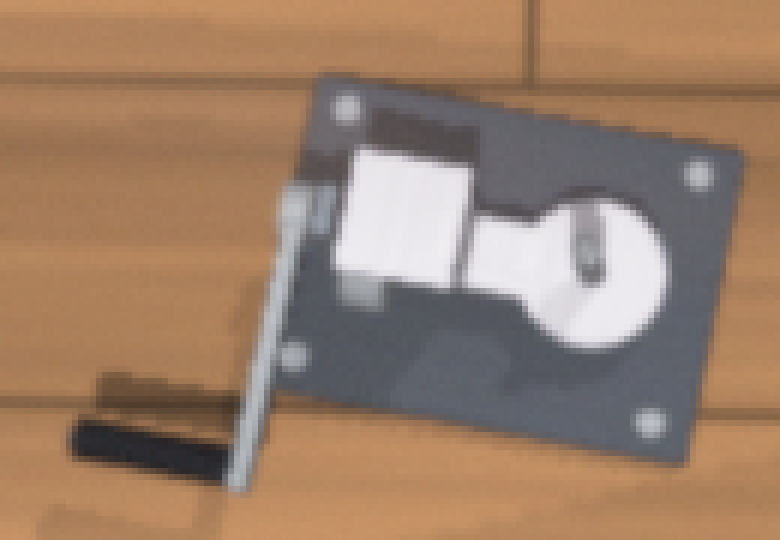

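The crops confirm the spool: plain wood, narrow and tall, at scene (205,211), with measured top z≈0.050 and r≈0.028. The reel has z≈0.026 and r≈0.038. The stand's spindle tip is at about scene crop (147,293), top crop (585,207). Next I'll solve the stand pose.

Run:
```python
from h import *
a=load("scene");b=load("top")
B=lambda u,v:(180+(u+.5)/6-.5,180+(v+.5)/6-.5)
S=lambda u,v:(320+u*130/535,225+(v-212)*85/350)
tt=atz(b,B(585,207),.101); ts=atz(a,S(147,295),.101)
print("tip",tt,ts)
print("plat",atz(b,B(592,273),.04),atz(a,S(145,368),.04))
sc=np.array([atz(b,B(*p),.014) for p in[(347,108),(698,175),(651,423),(293,357)]])
print(sc.round(4),sc.mean(0))
e=[sc[0]-sc[1],sc[3]-sc[2]]; print("yaw from -y..",[np.degrees(np.arctan2(-v[0],v[1])) for v in e],[np.linalg.norm(v) for v in e])
e=[sc[0]-sc[3],sc[1]-sc[2]]; print([np.degrees(np.arctan2(v[1],v[0])) for v in e],[np.linalg.norm(v) for v in e])
g=atz(b,B(76,440),.06),atz(b,B(230,467),.06); print("grip",g,np.mean(g,0),np.linalg.norm(g[0]-g[1]))
g=atz(a,S(391,248),.06),atz(a,S(500,267),.06); print("grip",g,np.mean(g,0),np.linalg.norm(g[0]-g[1]))
for c in(a,b):
    P=cloud(c); m=(np.hypot(P[...,0]-.55,P[...,1]-.02)<.09)&(abs(P[...,2]-.04)<.005); print("plat d",np.sum(m),P[m].mean(0))
print(Ro.from_rotvec(arm.read_state()["eef_rot"]).as_matrix().round(3))
```

```text
tip [0.62340947 0.04092435 0.101     ] [0.60830983 0.04148924 0.101     ]
plat [0.60743827 0.04087091 0.04      ] [0.61068369 0.04256062 0.04      ]
[[ 0.6829  0.1505  0.014 ]
 [ 0.6562 -0.0023  0.014 ]
 [ 0.5475  0.0154  0.014 ]
 [ 0.5732  0.1689  0.014 ]] [0.61495709 0.08312894 0.014     ]
yaw from -y.. [np.float64(-9.894857449980474), np.float64(-9.506919164518377)] [np.float64(0.15506701730345168), np.float64(0.15569720317230296)]
[np.float64(-9.529330115943965), np.float64(-9.19987289451642)] [np.float64(0.11119105584197292), np.float64(0.11014270910443767)]
grip (array([0.53012486, 0.2488961 , 0.06      ]), array([0.5200752 , 0.18556887, 0.06      ])) [0.52510003 0.21723249 0.06      ] 0.06411967783720682
grip (array([0.5192322, 0.1864174, 0.06     ]), array([0.52951768, 0.25096818, 0.06      ])) [0.52437494 0.21869279 0.06      ] 0.06536507545285458
plat d 401 [0.61023176 0.04424793 0.04075608]
plat d 444 [0.6061963  0.04489776 0.0399908 ]
[[-0.     0.333  0.943]
 [-0.001  0.943 -0.333]
 [-1.    -0.001 -0.   ]]
```

The stand's yaw is about -9.5° and the spindle is at about (0.609,0.041). The grip is at (0.525,0.218,0.06), which is consistent with the drawing. Jaws along stand x (-9.5°) suit the pick, the placing and the lever.

```bash
cat >> h.py <<'E'
def to(p,jaw=-9.5):
    s=arm.read_state(); R=Ro.from_rotvec(s["eef_rot"]).as_matrix()
    j=np.radians(jaw); x=np.array([0,0,-1.]); y=np.array([np.cos(j),np.sin(j),0]); D=np.c_[x,y,np.cross(x,y)]
    print("shift cm",(R.T@(np.array(p)-s["position"])*100).round(2),"turn",np.degrees(Ro.from_matrix(R.T@D).as_rotvec()).round(2))
E
python3 - <<'E'
from h import *
to((.48,.1,.231)); to((.451,-.381,.2))
E
```

```text
shift cm [ 1.000e-02 -2.704e+01  4.193e+01] turn [8.003e+01 3.000e-02 5.000e-02]
shift cm [  3.15 -73.35  55.22] turn [8.003e+01 3.000e-02 5.000e-02]
```

```bash
python3 -m creep '[[0,-27,41.9,80,0,0,0],[0,-27,41.9,80,0,0,0],[0,-27,41.9,80,0,0,0],[0,-27,41.9,80,0,0,0],[0,-27,41.9,80,0,0,0],[0,-27,41.9,80,0,0,0],[0,-27,41.9,80,0,0,0],[0,-27,41.9,80,0,0,0],[3.1,-73.3,55.2,80,0,0,0],[3.1,-73.3,55.2,80,0,0,0],[3.1,-73.3,55.2,80,0,0,0],[3.1,-73.3,55.2,80,0,0,0]]'
python3 - <<'E'
from h import *
to((.451,-.381,.2))
E
```

```text
time: 1.65
position: [0.4646, -0.1502, 0.2151]
eef_rot: [1.33, 1.126, -1.33]
wrist_force: [0.8, 0.7, 0.3]
width: 0.0854
shift cm [ 1.51  2.46 22.99] turn [ 0.03 -0.   -0.01]
```

```bash
python3 -m creep '[[1.5,2.5,23,0,0,0,0],[1.5,2.5,23,0,0,0,0],[1.5,2.5,23,0,0,0,0],[1.5,2.5,23,0,0,0,0],[1.5,2.5,23,0,0,0,0],[1.5,2.5,23,0,0,0,0]]'
python3 - <<'E'
from h import *
c=snap("wrist","w1"); P=cloud(c)
m=(np.hypot(P[...,0]-.451,P[...,1]+.381)<.05)&(abs(P[...,2]-.05)<.006); q=P[m]
print(len(q),q.mean(0) if len(q) else 0, cv2.minEnclosingCircle(q[:,:2].astype(np.float32)) if len(q) else 0); print(proj(c,[(.451,-.381,.05)]))
to((.451,-.381,.013))
E
```

```text
time: 2.4
position: [0.4516, -0.3786, 0.1998]
eef_rot: [1.331, 1.128, -1.33]
wrist_force: [0.1, 0.3, -0.8]
width: 0.0854
2954 [ 0.45083889 -0.37997422  0.04938639] ((0.4508148431777954, -0.38131189346313477), 0.028113076463341713)
[[316.23605402 223.06217067]]
shift cm [18.71 -0.03  0.31] turn [ 0.07 -0.04  0.03]
```

View pics/w1.png

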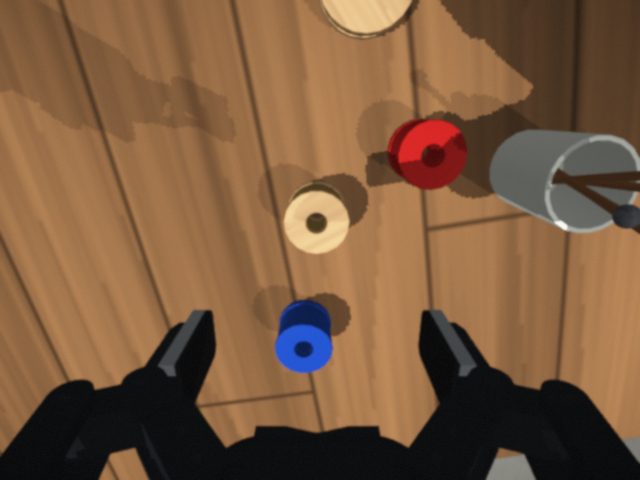

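The wrist view shows the plain spool's bore at (317,222), within 1 px of my estimate. Red is at (433,155), blue at (303,349), and the pot is off to the right. Descending and closing now.

```bash
python3 -m creep '[[6,0,0.3,0,0,0,0],[12,0,0.3,0,0,0,0],[16,0,0.3,0,0,0,0],[18.7,0,0.3,0,0,0,0],[18.7,0,0.3,0,0,0,0],[18.7,0,0.3,0,0,0,1],[18.7,0,0.3,0,0,0,1],[18.7,0,0.3,0,0,0,1],[18.7,0,0.3,0,0,0,1],[18.7,0,0.3,0,0,0,1],[18.7,0,0.3,0,0,0,1],[18.7,0,0.3,0,0,0,1]]'
python3 -c "
from h import *
to((.451,-.381,.2));to((.609,.041,.2))"
```

```text
time: 3.95
position: [0.4523, -0.3828, 0.0154]
eef_rot: [1.329, 1.124, -1.329]
wrist_force: [-0.5, 3.3, 8.9]
width: 0.055
shift cm [-18.46  -0.11  -0.13] turn [ 0.05  0.08 -0.13]
shift cm [-18.5    8.55 -44.35] turn [ 0.05  0.08 -0.13]
```

```bash
python3 -m creep '[[-2,0,0,0,0,0,1],[-6,0,0,0,0,0,1],[-12,0,0,0,0,0,1],[-18.5,0,0,0,0,0,1],[-18.5,0,0,0,0,0,1],[-18.5,2.8,-15,0,0,0,1],[-18.5,5.7,-30,0,0,0,1],[-18.5,8.5,-44.3,0,0,0,1],[-18.5,8.5,-44.3,0,0,0,1],[-18.5,8.5,-44.3,0,0,0,1],[-18.5,8.5,-44.3,0,0,0,1],[-18.5,8.5,-44.3,0,0,0,1]]'
python3 - <<'E'
from h import *
to((.609,.041,.2)); c=snap("wrist","w2"); b=snap("scene","s2")
P=cloud(c);Q=cloud(b); s=arm.read_state();R=Ro.from_rotvec(s["eef_rot"]).as_matrix()
L=(P-s["position"])@R
m=(abs(L[...,1])<.04)&(abs(L[...,2])<.04)&(L[...,0]<.0)&(L[...,0]>-.06); q=L[m]
print(len(q),q.mean(0),np.percentile(q,[1,50,99],axis=0))
A=cv2.resize(b["image"][190:310,310:470],(640,480),interpolation=3)
W=cv2.resize(c["image"],(640,480))
cv2.imwrite("pics/c3.png",np.hstack([cv2.resize(A,(400,300)),cv2.resize(W,(400,300))]))
E
```

```text
time: 5.45
position: [0.6031, 0.0301, 0.1973]
eef_rot: [1.329, 1.127, -1.331]
wrist_force: [2.0, -1.1, -3.9]
width: 0.0549
shift cm [-0.27  0.41 -1.17] turn [0.03 0.01 0.07]
26277 [-3.26652514e-02  5.44573301e-06 -3.36648921e-03] [[-5.88013456e-02 -3.91617233e-02 -2.43430916e-02]
 [-3.40838588e-02  1.37151026e-05 -6.47643895e-03]
 [-3.06827917e-03  3.87288892e-02  2.65145256e-02]]
```

View pics/w2.png

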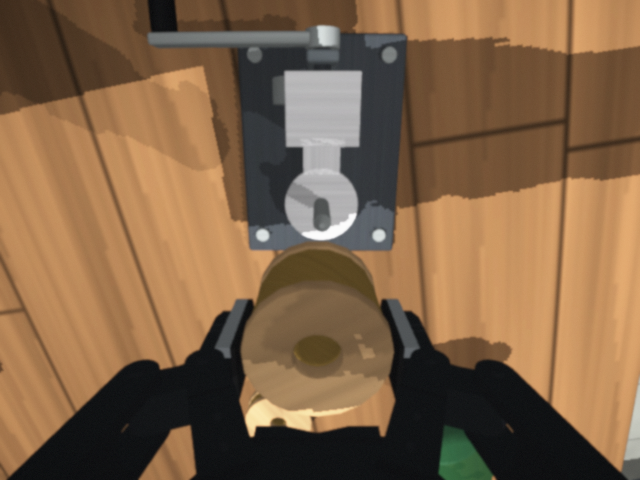

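The wrist view shows the spool held squarely with its bore at (318,349). The platform is at (322,204), the spindle at (322,213) and the lever at the top left. I'll let the arm settle, then measure spindle against bore in tool coordinates.

```bash
python3 -m creep '[[0,0,0,0,0,0,1],[0,0,0,0,0,0,1]]'
python3 - <<'E'
from h import *
c=snap("wrist","w3"); s=arm.read_state();R=Ro.from_rotvec(s["eef_rot"]).as_matrix(); to((.609,.041,.2))
P=cloud(c); L=(P-s["position"])@R
# spool top face by depth: plane
m=np.zeros((480,640),bool); m[310:400,255:385]=1; m&=(np.hypot(L[...,1],L[...,2])<.026)&(L[...,0]<-.0)
q=L[m]; h=np.median(q[:,0]); q=q[abs(q[:,0]-h)<.003]
A=np.c_[q[:,1:],np.ones(len(q))]; k=np.linalg.lstsq(A,q[:,0],rcond=None)[0]; print("face x",h,"tilt deg",np.degrees(k[:2]),k[2])
mm=(abs(L[...,0]-h)<.004)&(np.hypot(L[...,1],L[...,2])<.04); n=mm.copy(); n[:,:250]=0;n[:,388:]=0
print("face circle y,z",cv2.minEnclosingCircle(L[n][:,1:].astype(np.float32)))
W=P; m=(np.hypot(W[...,0]-.609,W[...,1]-.041)<.045)&(abs(W[...,2]-.04)<.004); q=W[m]; print("plat z",np.median(q[:,2]))
m=(np.hypot(W[...,0]-.609,W[...,1]-.041)<.02)&(W[...,2]>.06)&(W[...,2]<.11); q=W[m]; print("spindle",len(q),q.mean(0),q[q[:,2]>.095].mean(0),q[:,2].max())
print(proj(c,[(.609,.041,z) for z in(.04,.101)]), proj(c,[s["position"]+R@np.array([h,0,0])]))
i=c["image"]; cv2.imwrite("pics/c4.png",np.hstack([cv2.resize(i[170:250,280:360],(400,400),interpolation=3),cv2.resize(i[310:390,280:360],(400,400),interpolation=3)]))
E
```

```text
time: 5.8
position: [0.6027, 0.027, 0.1978]
eef_rot: [1.33, 1.126, -1.332]
wrist_force: [0.4, -0.6, -4.1]
width: 0.0546
shift cm [-0.2   0.37 -1.5 ] turn [-0.06  0.02  0.04]
face x -0.03360393848028803 tilt deg [0.08100435 0.22301657] -0.033666388584406
face circle y,z ((6.939355080248788e-05, -0.001242661033757031), 0.02874470315873623)
plat z 0.03957185407503067
spindle 430 [0.6088145  0.04300874 0.08941953] [0.60852893 0.04120697 0.09777647] 0.10148214987100904
[[321.01411047 200.6250339 ]
 [321.85387498 220.52082674]] [[315.68061863 360.80037955]]
```

View pics/c4.png

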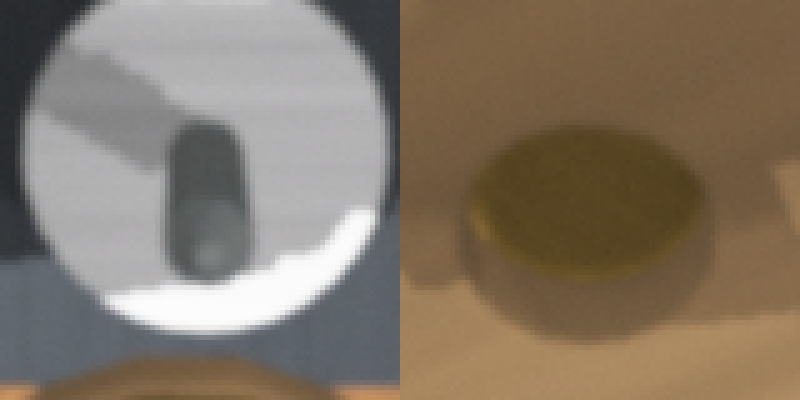

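Spindle tip at wrist pixel (321.3,221), against a predicted (321.9,220.5). The bore centre is at (317.5,356.6), so the spool axis sits at about (+0.4,-1.4) mm in tool y,z. Aligning and lowering to just above the tip.

```bash
python3 -m creep '[[0,0.3,-1.35,0,0,0,1],[3,0.3,-1.35,0,0,0,1],[7,0.3,-1.35,0,0,0,1],[7,0.3,-1.35,0,0,0,1],[7,0.3,-1.35,0,0,0,1],[7,0.3,-1.35,0,0,0,1]]'
python3 - <<'E'
from h import *
s=arm.read_state();R=Ro.from_rotvec(s["eef_rot"]).as_matrix()
print("axis",s["position"]+R@np.array([.0164,.0004,-.0014]),"tool x",R[:,0]); to((.609,.041,.06))
E
```

```text
time: 6.6
position: [0.6099, 0.0408, 0.1302]
eef_rot: [1.331, 1.124, -1.328]
wrist_force: [1.2, 0.2, -4.6]
width: 0.0546
axis [0.6105484  0.04213878 0.11375835] tool x [ 3.01886217e-03 -1.38529530e-04 -9.99995434e-01]
shift cm [ 7.02 -0.11 -0.  ] turn [ 0.02 -0.02 -0.17]
```

```bash
python3 -m creep '[[0,-0.15,0.1,0,0,0,1],[0,-0.15,0.1,0,0,0,1],[1,-0.15,0.1,0,0,0,1],[2,-0.15,0.1,0,0,0,1],[2.5,-0.15,0.1,0,0,0,1],[2.5,-0.15,0.1,0,0,0,1]]'
python3 - <<'E'
from h import *
s=arm.read_state();R=Ro.from_rotvec(s["eef_rot"]).as_matrix()
print("axis",s["position"]+R@np.array([.0164,.0004,-.0014]),"tool x",R[:,0])
c=snap("scene"); i=c["image"]; cv2.imwrite("pics/c5.png",cv2.resize(i[190:310,310:470],(640,480),interpolation=3))
E
```

```text
time: 7.35
position: [0.6065, 0.0402, 0.1025]
eef_rot: [1.329, 1.127, -1.331]
wrist_force: [1.4, 0.4, -3.9]
width: 0.0552
axis [0.60706078 0.04147425 0.08613048] tool x [-1.23003450e-03  6.24048344e-05 -9.99999242e-01]
```

View pics/c5.png

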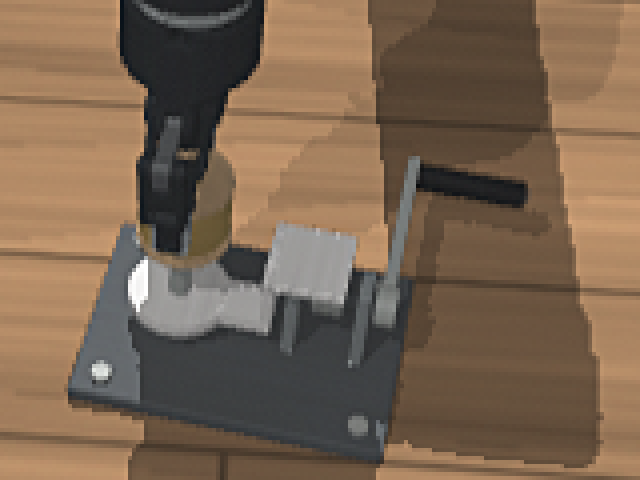

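The spindle shows only below the spool, at crop (180,280). The underside is at 0.086, below the 0.101 tip, with no contact force, so the spindle is in the bore. Lowering the rest.

```bash
python3 -m creep '[[0,0.1,0,0,0,0,1],[1,0.1,0,0,0,0,1],[2,0.1,0,0,0,0,1],[3,0.1,0,0,0,0,1],[3.7,0.1,0,0,0,0,1],[4.2,0.1,0,0,0,0,1],[4.4,0.1,0,0,0,0,1],[4.4,0.1,0,0,0,0,1]]'
python3 -c "
from h import *
to((.609,.041,.057))"
```

```text
time: 8.4
position: [0.608, 0.0399, 0.0593]
eef_rot: [1.33, 1.126, -1.33]
wrist_force: [-0.4, -0.3, -3.2]
width: 0.0551
shift cm [ 0.23  0.08 -0.12] turn [ 0.03 -0.   -0.01]
```

```bash
python3 -m creep '[[0.2,0,0,0,0,0,1],[0.2,0,0,0,0,0,1],[0.2,0,0,0,0,0,0],[0.2,0,0,0,0,0,0],[0.2,0,0,0,0,0,0],[0.2,0,0,0,0,0,0],[-3,0,0,0,0,0,0],[-7,0,0,0,0,0,0],[-12,0,0,0,0,0,0],[-12,0,0,0,0,0,0]]'
python3 - <<'E'
from h import *
c=snap("scene"); i=c["image"]; A=cv2.resize(i[190:310,310:470],(640,480),interpolation=3)
w=snap("wrist"); P=cloud(w); m=(np.hypot(P[...,0]-.609,P[...,1]-.041)<.04)&(P[...,2]>.07)&(P[...,2]<.13); q=P[m]
h=np.histogram(q[:,2],bins=np.arange(.07,.131,.005)); print(h[0])
t=q[(q[:,2]>.084)&(q[:,2]<.096)]; print(np.median(t[:,2]),cv2.minEnclosingCircle(t[:,:2].astype(np.float32)))
cv2.imwrite("pics/c6.png",np.hstack([cv2.resize(A,(400,300)),cv2.resize(w["image"],(400,300))]))
s=arm.read_state(); print(s["width"])
to((.5255,.218,.13)); to((.5255,.218,.045))
E
```

```text
time: 9.65
position: [0.6104, 0.0399, 0.1834]
eef_rot: [1.333, 1.121, -1.324]
wrist_force: [-0.1, 0.2, -0.6]
width: 0.0855
[  98   91   93 3501  965  200   36    0    0    0    0    0]
0.08946027550759073 ((0.6083576679229736, 0.041159871965646744), 0.028066931292414665)
0.08523085825507894
shift cm [  4.93 -11.07 -16.2 ] turn [ 0.04 -0.   -0.05]
shift cm [ 13.43 -11.08 -16.2 ] turn [ 0.04 -0.   -0.05]
```

View pics/c6.png

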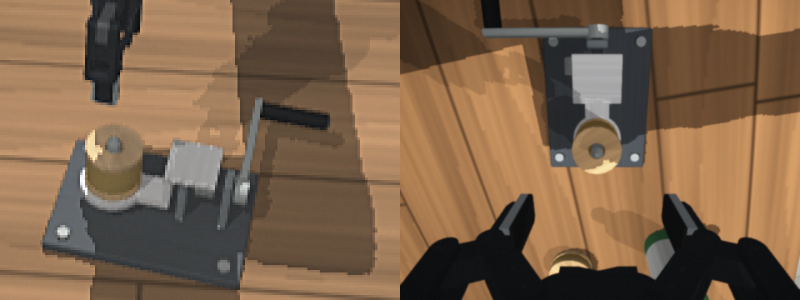

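The spool is seated: its top is at 0.0895 m (expected 0.090), centred on the spindle at (0.608,0.041), with the tip protruding. Now the lever grip.

```bash
python3 -m creep '[[0,-3.7,-5.4,0,0,0,0],[0,-7.4,-10.8,0,0,0,0],[0,-11.1,-16.2,0,0,0,0],[0,-11.1,-16.2,0,0,0,0],[3.3,-11.1,-16.2,0,0,0,0],[3.3,-11.1,-16.2,0,0,0,0],[3.3,-11.1,-16.2,0,0,0,0],[3.3,-11.1,-16.2,0,0,0,0]]'
python3 - <<'E'
from h import *
w=snap("wrist","w7"); P=cloud(w); dark=w["image"].max(2)<60
m=(np.hypot(P[...,0]-.525,P[...,1]-.218)<.045)&(P[...,2]>.05)&(P[...,2]<.08)&dark; q=P[m]
(cx,cy),(a,b),ang=r=cv2.minAreaRect(q[:,:2].astype(np.float32)); print(len(q),r,np.percentile(q[:,2],[5,50,98])); print(cv2.fitLine(q[:,:2].astype(np.float32),cv2.DIST_L2,0,.01,.01).ravel())
to((cx,cy,.043))
E
```

```text
time: 10.75
position: [0.5258, 0.2177, 0.1471]
eef_rot: [1.331, 1.125, -1.33]
wrist_force: [0.4, -0.1, 0.3]
width: 0.0856
2377 ((0.5269565582275391, 0.21806785464286804), (0.06723987311124802, 0.01685219630599022), 81.12891387939453) [0.06267202 0.06694188 0.06907336]
[0.1659285  0.9861378  0.52733135 0.22004266]
shift cm [10.41  0.1  -0.05] turn [-0.01 -0.03 -0.07]
```

View pics/w7.png

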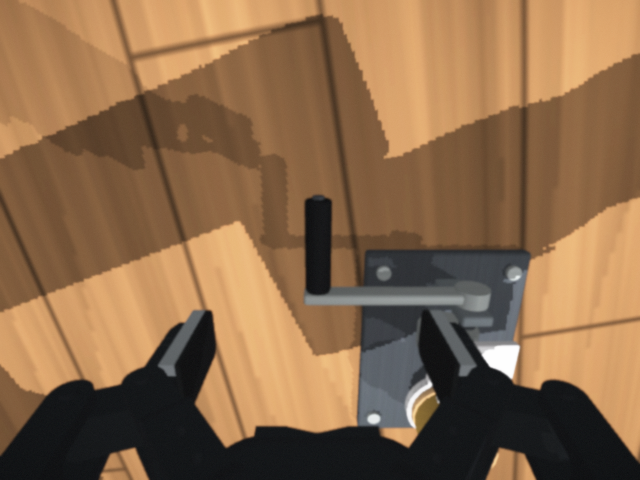

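The grip bar runs from (318,197) to (318,292) in the wrist view, centred at (0.527,0.218) with axis yaw -9.5°, as expected. Descending and pinching.

```bash
python3 -m creep '[[5,0.1,0,0,0,0,0],[9,0.1,0,0,0,0,0],[10.4,0.1,0,0,0,0,0],[10.4,0.1,0,0,0,0,0],[10.4,0.1,0,0,0,0,1],[10.4,0.1,0,0,0,0,1],[10.4,0.1,0,0,0,0,1],[10.4,0.1,0,0,0,0,1],[10.4,0.1,0,0,0,0,1],[10.4,0.1,0,0,0,0,1],[10.4,0.1,0,0,0,0,1],[10.4,0.1,0,0,0,0,1]]'
python3 - <<'E'
from h import *
to((.527,.218,.043))
t=np.radians(np.arange(9,91,9)); print(np.c_[-11*np.sin(t),11*(1-np.cos(t))].round(2))
E
```

```text
time: 12.3
position: [0.5266, 0.2179, 0.0425]
eef_rot: [1.331, 1.126, -1.329]
wrist_force: [2.6, -0.8, 3.9]
width: 0.0161
shift cm [-0.05  0.04 -0.02] turn [ 0.03 -0.01 -0.05]
[[ -1.72   0.14]
 [ -3.4    0.54]
 [ -4.99   1.2 ]
 [ -6.47   2.1 ]
 [ -7.78   3.22]
 [ -8.9    4.53]
 [ -9.8    6.01]
 [-10.46   7.6 ]
 [-10.86   9.28]
 [-11.    11.  ]]
```

```bash
python3 -m creep '[[-0.9,0.05,0,0,0,0,1],[-1.7,0.15,0,0,0,0,1],[-2.6,0.3,0,0,0,0,1],[-3.4,0.55,0,0,0,0,1],[-4.2,0.85,0,0,0,0,1],[-5,1.2,0,0,0,0,1],[-5,1.2,0,0,0,0,1]]'
python3 - <<'E'
from h import *
print(arm.read_state()["wrist_torque"])
w=snap("wrist"); P=cloud(w)
c=snap("scene"); i=c["image"]; A=cv2.resize(i[190:310,310:470],(640,480),interpolation=3)
cv2.imwrite("pics/c8.png",np.hstack([cv2.resize(A,(400,300)),cv2.resize(w["image"],(400,300))]))
E
```

```text
time: 13.18
position: [0.5381, 0.2158, 0.0927]
eef_rot: [1.33, 1.126, -1.33]
wrist_force: [3.7, 1.0, -4.5]
width: 0.016
[ 0.05837488 -0.73751714 -0.08157377]
```

View pics/c8.png

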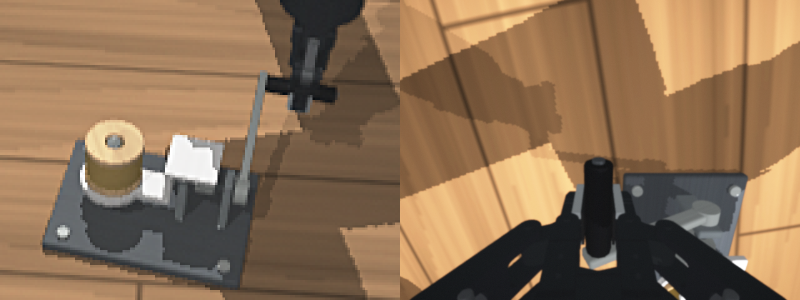

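The grip is held and the lever is rising (about 27°), with the platform rising too. Completing the arc.

```bash
python3 -m creep '[[-0.75,0.45,0,0,0,0,1],[-1.45,0.9,0,0,0,0,1],[-2.15,1.45,0,0,0,0,1],[-2.8,2.0,0,0,0,0,1],[-3.4,2.65,0,0,0,0,1],[-3.9,3.35,0,0,0,0,1],[-4.35,4.05,0,0,0,0,1],[-4.8,4.8,0,0,0,0,1],[-5.15,5.6,0,0,0,0,1],[-5.45,6.4,0,0,0,0,1],[-5.45,6.4,0,0,0,0,1]]'
python3 -c "
from h import *
to((.527+.1085,.218-.0182,.043+.11))"
```

```text
time: 14.65
position: [0.6017, 0.2053, 0.1475]
eef_rot: [1.331, 1.126, -1.329]
wrist_force: [-2.4, 1.7, 5.3]
width: 0.0159
shift cm [-0.54  3.42 -0.01] turn [ 0.02 -0.03 -0.05]
```

```bash
python3 -m creep '[[-0.25,0.85,0,0,0,0,1],[-0.4,1.7,0,0,0,0,1],[-0.5,2.55,0,0,0,0,1],[-0.55,3.4,0,0,0,0,1],[-0.55,3.4,0,0,0,0,1],[-0.55,3.4,0,0,0,0,1],[-0.55,3.4,0,0,0,0,1]]'
python3 - <<'E'
from h import *
to((.527+.1085,.218-.0182,.043+.11)); print(arm.read_state()["wrist_torque"])
w=snap("wrist"); c=snap("scene"); b=snap("top")
for n,C in(("w",w),("s",c),("t",b)):
    P=cloud(C); m=(np.hypot(P[...,0]-.609,P[...,1]-.041)<.032)&(P[...,2]>.09)&(P[...,2]<.125); q=P[m]
    r=q[np.hypot(q[:,0]-.609,q[:,1]-.041)>.012]
    if len(r)>10: print(n,len(r),np.median(r[r[:,2]>.097][:,2]))
A=cv2.resize(c["image"][170:310,310:470],(400,350),interpolation=3);B=cv2.resize(b["image"][170:275,190:310],(400,350),interpolation=3)
cv2.imwrite("pics/c9.png",np.hstack([A,B]))
E
```

```text
time: 15.52
position: [0.6352, 0.1997, 0.1529]
eef_rot: [1.331, 1.125, -1.329]
wrist_force: [-0.9, 0.6, 5.6]
width: 0.0159
shift cm [-0.01  0.03 -0.01] turn [ 0.03 -0.01 -0.1 ]
[ 0.11128197  0.42490371 -0.04335745]
w 22 nan
s 351 0.10448245897317171
t 339 0.10360488157223971
  return _methods._mean(a, axis=axis, dtype=dtype,
  ret = ret.dtype.type(ret / rcount)
```

View pics/c9.png

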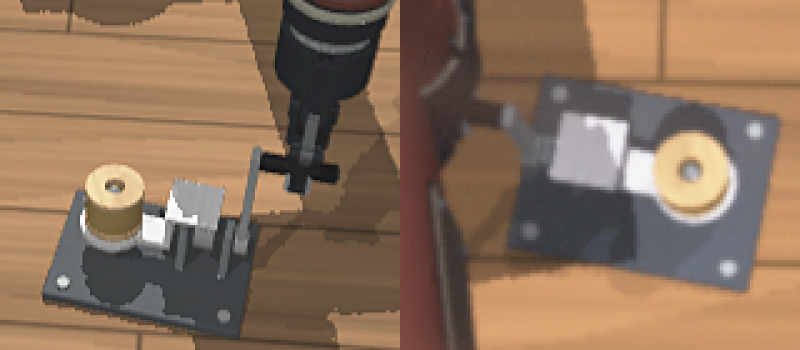

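The spool top is at 0.104 m (lowered 0.090 plus 14 mm lift). The lever is vertical, with the grip within 1 mm of directly above the shaft, and it is still held.

```bash
python3 -c "
from station import job_done
print(job_done())"
```

```text
the job is handed in; nothing more can be done
None
```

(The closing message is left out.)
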